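# Close a picture-frame corner in the lever press

## Robot

A 6-joint arm with a two-finger parallel gripper is mounted at the origin on the work surface. World frame = base frame: x ahead of the robot, y to its left, z up, the work surface at z = 0. Lengths are in m, angles in degrees, forces in N, time in s.
With the tool pointing down it reaches from about 0.3 to 0.75 m from the base axis. Payload 8.5 kg.
Tool frame: the origin (TCP) lies at the very end of the fingers, on their centre line; the grasp point (between the pads) lies 19 mm behind it (env.grip_depth is the z of the grasp point in the tool frame, in m); z points along the fingers, y is the direction in which the jaws open and shut (so a half turn about z gives the same grasp; the last joint's range is limited). The gripper opens to 85 mm and grips with 20 to 120 N. Pads are 22 mm wide; open, the fingers measure 114 mm over their backs; the gripper's body (76 mm by 85 mm) begins 54 mm behind the grasp point. The pads swing forward as they close: fully open they stand 13 mm farther back than shut.
Start: joints at [63.925, 21.807, 74.336, -0, 83.858, -12.336], TCP at [0.131, 0.534, 0.231] pointing down, gripper open.
Joint ranges: [-178.18, 178.18], [-50.72, 133.34], [12.68, 142.11], [-81.47, 261.47], [9.98, 163.14], [-165.26, 165.26]. Speed limits (degrees/s): [136.94, 136.94, 180, 180, 180, 180].

## Interface

Orientations are given as a 3x3 rotation matrix whose columns are the frame's x, y, z axes.
In Python, from rig import env gives the robot as it stands.
- The arm moves only by the tool apply_moves, never from a script. Its argument "plan" is a list of rows, each an object of numbers: "tx", "ty", "tz": the shift along the world's x, y, z in mm; "rx", "ry", "rz": the turn, a rotation vector about the world's x, y, z in rad; "jaw": the opening, from -1 (shut) to 1 (fully open). A call has 1 to 12 rows; each row is the pose to reach, as a shift and turn from the pose measured when the call began; what a row does not reach only later rows make up. A row lasts 1/10 s, in which the tool goes at most 50 mm and 8.59 degrees, less where a joint would pass 70% of its speed; a pose out of reach is approached as far as the arm can. A call with a gripper value outside its range is refused whole. The fingers move at their own pace and stop on an object; "grip_force" is the grip in N (left out, the last holds). Time passes only in rows, so rows that repeat a pose let the fingers close. It gives the time, the measured TCP pose, the force and the opening at its end, in the units of the state.
- env.observe(): the state, without advancing time (a new reading comes with each control period).
- env.get_image(name): name is "scene" or "top" or "wrist"; returns a dict with "image" (384x512x3 uint8, red, green, blue), "intrinsics" (3x3 intrinsics, pixels), "k1" (the pictures are not rectified: a ray, as slopes to the right and down, at radius r is drawn at 1 + k1 r^2 times it, then the intrinsics apply), "world_from_camera" (4x4, takes a point from camera to world coordinates). Camera axes: x right, y up, looking along -z (the intrinsics and any distortion apply to the point x, -y, -z); pixel columns grow to the right and rows downward; lengths in m; the calibration is good to about 2 mm. A picture is of the moment at which its call begins. There is no depth.
- env.close_job(): hands the job in, once; it reports no verdict.
The state is a dict: "time_s": time; "q": joint angles; "qvel": joint speeds; "joint_efforts": joint torques, N m; "position": TCP position; "tool_rot": TCP orientation; "ft_force": force on the tool from outside, world axes, zero at the start; "wrist_torque": the same for the moment, N m; "grip_width": finger opening in m.
Only numpy, scipy, OpenCV 4.12 (cv2) and the standard library are available. Lean on these libraries where they do the work, as an engineer would, in place of code of your own. Each camera call takes 0.05 s, during which the arm holds its last target.

## Task

Close the frame corner in the lever press: on the key console press the round key, then the long bar key, then the square key, each on its own held fully down for a moment and then let spring up. Then flip the safety catch fully over to its side, take the lever by its handle, pull it all the way forward to its stop and keep holding it there: the program finishes while the robot's fingers still hold the lever pulled. Leave the paints, brush, bottle, cup and tin where they are.

Things in the scene. Friction and masses are not known exactly. Their poses are not given: they have to be found in the camera images.
- press: The frame-corner press: grey steel deck 210 x 200 mm, 30 mm thick, on the table, with a lever on top, a safety catch just in front of the lever, and behind them a gantry (180 mm high, its front 142 mm behind the lever pivot, the crossbeam 200 mm long) over two wooden mouldings. Fixed to the table. Origin on the table right below the lever's pivot; -x points to the front of the press (roughly to the robot), +y to its left, z up.
- lever_pivot (a point): Centre of the lever's hinge, 65 mm above the table. The hinge axis is the press's y axis.
- lever_grip (a point): Middle of the lever's handle: a black round bar 22 mm in diameter and 90 mm long, lying along the press's y axis, on a 14 mm steel shaft. 165 mm from the pivot. At rest the lever leans back: the handle is 64 mm behind (+x of) the pivot and 217 mm above the table.
- lever (a joint): Angle of the lever, rad. 0 = at rest, leaning 0.4 rad back; it grows as the handle is pulled forward (to the press's -x) and ends at its stop at 0.9 (leaning 0.5 rad forward, handle 79 mm in front of the pivot and 210 mm above the table). A spring draws it back: 2.3 N at the handle at the start of the pull, about 8.5 N at the stop; it returns by itself when let go. While the catch stands up, the lever stops against it after about 0.15 rad.
- catch_knob (a point): Centre of the ball (22 mm diameter) at the top of the safety catch: an upright aluminium paddle, 18 mm wide, 8 mm thick, with a nose 37 mm long towards the lever shaft; it stands free on both sides. The knob is 77 mm from the catch's hinge, 142 mm above the table when the catch is up, and moves with the catch.
- catch_hinge (a point): Hinge of the safety catch, 65 mm above the table, 32 mm in front of the lever pivot. The hinge axis is the press's x axis.
- catch (a joint): Angle of the safety catch, rad. 0 = upright, barring the lever; it grows as the catch is tipped sideways to the press's right (-y) and ends at its stop at 1.5, lying flat, 35 mm above the deck (its knob 70 mm above the table). Moves stiffly (about 1 N at the knob) and stays where it is left.
- console: Black key console, 85 x 175 mm, 20 mm thick, lying to the left (+y) of the press, fixed. Origin at its underside, on the table; x and y along its short and long sides. Three spring keys stand on it in a row along its y, 53 mm apart, in an order that changes from run to run.
- key_round_top (a point): Middle of the top face of the round (28 mm across) grey key, 42 mm above the table when up; goes down with the key.
- key_round (a joint): How far that key is pressed, m: 0 = up, 0.006 = fully down (takes 5 N, springs up by itself).
- key_bar_top (a point): Middle of the top face of the long bar (52 mm along the console's x, 14 mm along its y) grey key, 42 mm above the table when up; goes down with the key.
- key_bar (a joint): How far that key is pressed, m: 0 = up, 0.006 = fully down (takes 5 N, springs up by itself).
- key_square_top (a point): Middle of the top face of the square (26 by 26 mm) grey key, 42 mm above the table when up; goes down with the key.
- key_square (a joint): How far that key is pressed, m: 0 = up, 0.006 = fully down (takes 5 N, springs up by itself).
- solvent_tin: Bystander, loose: yellow tin, 72 mm diameter, 172 mm high, right of the press. Origin at its underside.
- squeeze_bottle: Bystander, loose: white bottle, 44 mm diameter, 120 mm high, behind the console. Origin at its underside.
- cup: Bystander, loose: clear cup, 72 mm diameter, 85 mm high, behind the console. Origin at its underside.
- paint_tube: Bystander, loose: white and blue paint tube lying down, 101 x 28 x 16 mm, in front of the press. Origin at its underside.
- paint_jar: Bystander, loose: green paint jar, 58 mm diameter, 64 mm high, right of the press. Origin at its underside.
- brush: Bystander, loose: paintbrush lying on the table, 200 mm long, in front of the console. Origin at its underside.

How it is judged (in metres and radians):
On the way, in this order (a step that is already met when the one before it is completed fails the run):
1. the round key is down, the other two are up (value of joint key_round above 0.004 m and value of joint each of key_bar, key_square below 0.0015 m), for 0.1 s.
2. the long bar key is down, the other two are up (value of joint key_bar above 0.004 m and value of joint each of key_round, key_square below 0.0015 m), for 0.1 s.
3. the square key is down, the other two are up (value of joint key_square above 0.004 m and value of joint each of key_round, key_bar below 0.0015 m), for 0.1 s.
4. the safety catch is flipped over to its side (value of joint catch above 1.25 rad), for 0.1 s.
5. the lever is pulled forward to its stop by the fingers (value of joint lever above 0.8 rad and value of joint catch above 1.25 rad and contact force between the fingers and lever above 2 N), for 0.3 s.
At the end, for the whole second after the job is handed in: The lever is held by the fingers (contact force above 2 N) at more than 0.8 of its 0.9 rad, without moving (below 0.1 rad/s); the catch lies over its side (above 1.25 of 1.5 rad); all three keys are up (pressed less than 1.5 mm) (all of step 5 and velocity of joint lever between -0.1 and 0.1 rad/s and value of joint each of key_round, key_bar, key_square below 0.0015 m); the arm keeps its last pose, push and grip.
It fails at once if a bystander is pushed more than 30 mm away (distance of any of solvent_tin, squeeze_bottle, cup, paint_tube, paint_jar, brush from where it was at the start of the episode above 0.03 m).
It also fails if it takes over 72 s, if anything falls off the work surface, if the arm or the gripper's body presses on something with over 40 N, if the wrist force passes 120 N, or if a joint passes its speed limit or range.

## Working session

There is one attempt and no reset: what is moved stays moved. The work goes in short steps, Python scripts to look and compute and a tool call to move; the robot and the scene stay as the last step left them, time stands still between calls to the robot, and variables do not carry over. Pictures are saved under pics/ and viewed, and the job is handed in when it is done.

Besides the shell and the picture viewer there is one more tool, called by a JSON object that holds its "op" and its "data". apply_moves: Moves the arm, as the interface text tells. Its arguments: {"type":"object","properties":{"plan":{"type":"array","items":{"type":"object","properties":{"tx":{"type":"number"},"ty":{"type":"number"},"tz":{"type":"number"},"rx":{"type":"number"},"ry":{"type":"number"},"rz":{"type":"number"},"jaw":{"type":"number"}}}},"grip_force":{"type":"number"}},"required":["plan"]}

```bash
mkdir -p pics; cat > h.py <<'E'
import numpy as np, cv2
from rig import env
def snap(name,out):
    d=env.get_image(name); cv2.imwrite(f'pics/{out}.png',d['image'][...,::-1])
    np.savez(f'pics/{out}.npz',K=d['intrinsics'],k1=d['k1'],T=d['world_from_camera'],im=d['image'])
def load(out): return np.load(f'pics/{out}.npz')
def pix2z(out,uv,z):
    d=load(out);K=d['K'];k1=float(d['k1']);T=d['T']
    p=cv2.undistortPoints(np.array([[uv]],float),K,np.array([k1,0,0,0.]))[0,0]
    r=T[:3,:3]@np.array([p[0],-p[1],-1]);o=T[:3,3]
    return o+r*(z-o[2])/r[2]
def proj(out,P):
    d=load(out);T=d['T'];c=T[:3,:3].T@(np.array(P)-T[:3,3])
    x,y=c[0]/-c[2],-c[1]/-c[2];s=1+float(d['k1'])*(x*x+y*y)
    K=d['K'];return K[0,0]*x*s+K[0,2],K[1,1]*y*s+K[1,2]
def crop(out,x0,y0,x1,y1,f,o2):
    im=cv2.imread(f'pics/{out}.png')[y0:y1,x0:x1]
    cv2.imwrite(f'pics/{o2}.png',cv2.resize(im,None,fx=f,fy=f,interpolation=cv2.INTER_CUBIC))
E
python3 - <<'E'
from h import *
for n in ['scene','top','wrist']: snap(n,n+'0')
print(env.observe(), env.grip_depth)
for n in ['scene','top','wrist']: print(load(n+'0')['T'].round(3))
E
```

```text
{'time_s': 0.15, 'q': array([ 6.39254486e+01,  2.18327936e+01,  7.43713643e+01, -1.11459154e-03,
        8.38569084e+01, -1.23343273e+01]), 'qvel': array([-0.00602425, -0.11063417, -0.11049409, -0.09706928,  0.05779596,
       -0.01454453]), 'joint_efforts': array([ 2.46830328e-03, -4.48628998e+01, -2.31345838e+01, -2.31322247e-04,
        3.81334772e-03, -1.50649873e-05]), 'position': array([0.13053449, 0.53406732, 0.23086741]), 'tool_rot': array([[-9.71383060e-01,  2.37517890e-01, -4.51092576e-04],
       [ 2.37518226e-01,  9.71382602e-01, -9.65834771e-04],
       [ 2.08780443e-04, -1.04533824e-03, -9.99999432e-01]]), 'ft_force': array([-0.20282899,  0.53249699,  0.40023946]), 'wrist_torque': array([-0.0247389 , -0.01677875, -0.0171333 ]), 'grip_width': 0.08546413479270498} -0.0187
[[-0.401 -0.742  0.537  1.208]
 [ 0.916 -0.323  0.237  0.242]
 [-0.003  0.588  0.809  1.126]
 [ 0.     0.     0.     1.   ]]
[[-0.016  0.995 -0.102  0.444]
 [-1.    -0.018 -0.012 -0.041]
 [-0.014  0.102  0.995  1.244]
 [ 0.     0.     0.     1.   ]]
[[ 0.239 -0.934 -0.265  0.063]
 [ 0.971  0.229  0.067  0.551]
 [-0.002 -0.273  0.962  0.374]
 [ 0.     0.     0.     1.   ]]
```

View pics/scene0.png

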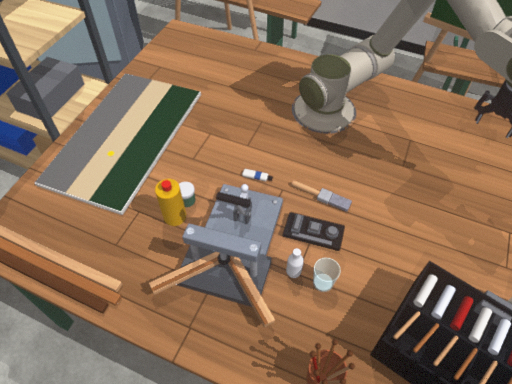

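View pics/top0.png

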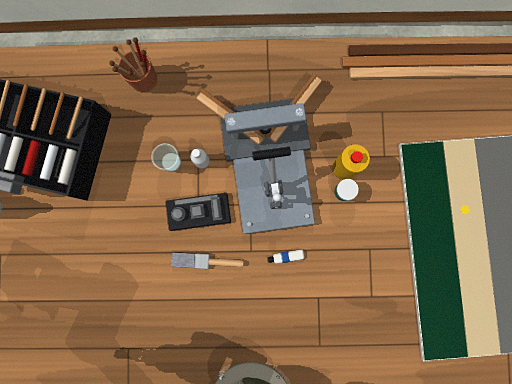

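```bash
python3 -c "
from h import *
crop('top0',100,90,300,220,4,'t0c');crop('top0',180,130,340,250,5,'t0d')"
```

```text
(no output)
```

View pics/t0c.png

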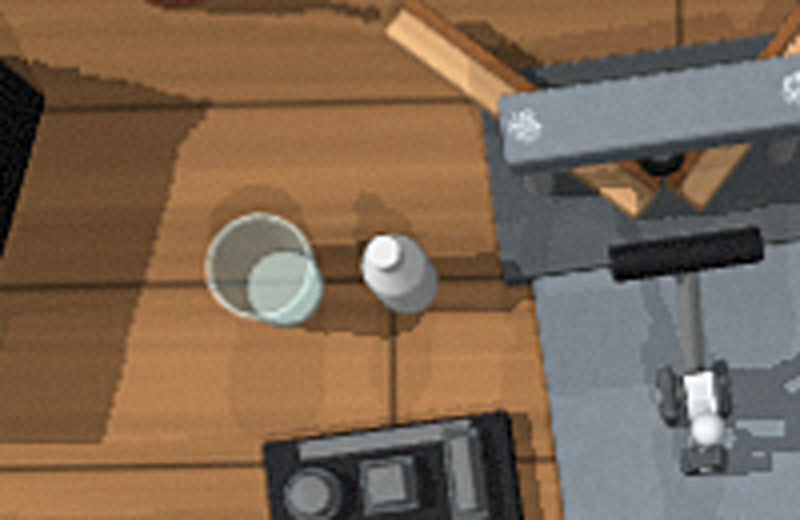

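View pics/t0d.png

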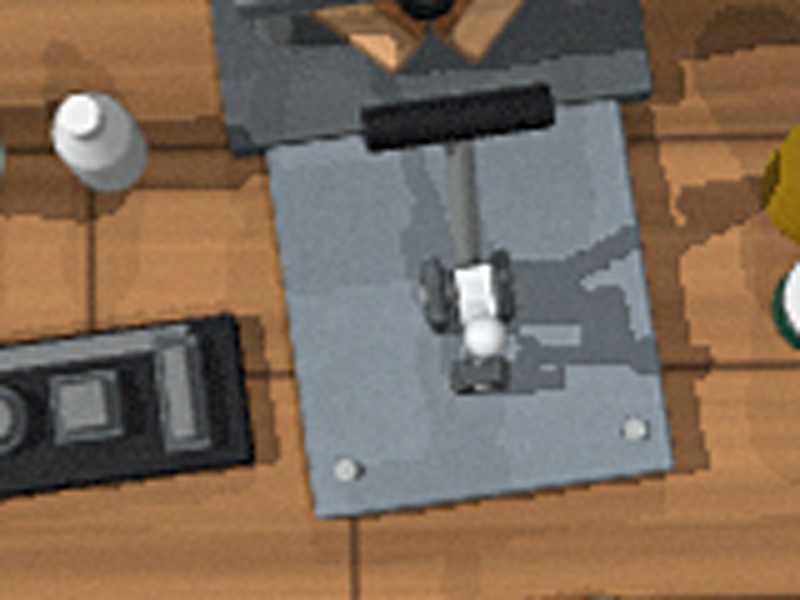

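View pics/wrist0.png

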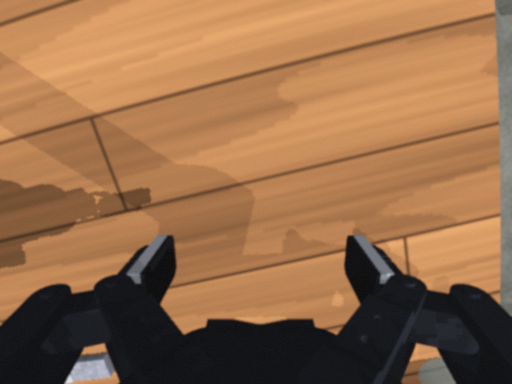

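```bash
python3 - <<'E'
from h import *
for n,uv,z in [('round',(177.7,213),.042),('square',(197.2,211),.042),('bar',(215.5,207.8),.042),('grip',(271.8,153.4),.217+.005),('gripL',(253.2,155.6),.217),('gripR',(290.4,151),.217),('knob',(277.2,197.4),.147),('FL',(243.6,233.4),.03),('FR',(314,223.4),.03),('BL',(226,160.5),.03),('bottletop',(196.5,152.5),.12),('tin',(356,157),.172),('tubeL',(268,260),.016),('tubeR',(306,256),.016),('jar',(347,187),.064),('brush',(172,259),.01),('brushR',(243,263),.01)]:
    print(n,pix2z('top0',uv,z).round(4))
E
```

```text
round [0.5212 0.1903 0.042 ]
square [0.5258 0.1368 0.042 ]
bar [0.5337 0.0867 0.042 ]
grip [ 0.6459 -0.0656  0.222 ]
gripL [ 0.6424 -0.0218  0.217 ]
gripR [ 0.6518 -0.1097  0.217 ]
knob [ 0.5492 -0.0786  0.147 ]
FL [0.463  0.0114 0.03  ]
FR [ 0.487  -0.1819  0.03  ]
BL [0.6662 0.0577 0.03  ]
bottletop [0.6722 0.1267 0.12  ]
tin [ 0.643  -0.2735  0.172 ]
tubeL [ 0.3891 -0.0542  0.016 ]
tubeR [ 0.3983 -0.159   0.016 ]
jar [ 0.5818 -0.2694  0.064 ]
brush [0.3955 0.2123 0.01  ]
brushR [0.3817 0.015  0.01  ]
```

{"op": "apply_moves", "data": {"plan": [{"tx": 195, "ty": -172, "tz": -60, "rz": 0.18, "jaw": -1}, {"tx": 195, "ty": -172, "tz": -60, "rz": 0.18, "jaw": -1}, {"tx": 195, "ty": -172, "tz": -60, "rz": 0.18, "jaw": -1}, {"tx": 195, "ty": -172, "tz": -60, "rz": 0.18, "jaw": -1}, {"tx": 195, "ty": -172, "tz": -60, "rz": 0.18, "jaw": -1}, {"tx": 195, "ty": -172, "tz": -60, "rz": 0.18, "jaw": -1}, {"tx": 391, "ty": -344, "tz": -120, "rz": 0.36, "jaw": -1}, {"tx": 391, "ty": -344, "tz": -120, "rz": 0.36, "jaw": -1}, {"tx": 391, "ty": -344, "tz": -120, "rz": 0.36, "jaw": -1}, {"tx": 391, "ty": -344, "tz": -120, "rz": 0.36, "jaw": -1}, {"tx": 391, "ty": -344, "tz": -120, "rz": 0.36, "jaw": -1}, {"tx": 391, "ty": -344, "tz": -120, "rz": 0.36, "jaw": -1}]}}

```text
validation failed for argument at $.pl...
```

```bash
python3 - <<'E'
from h import *
snap('wrist','w1');snap('top','t1')
print(env.observe()['position'],env.observe()['ft_force'],env.observe()['tool_rot'].round(3))
for P in [(.5212,.1903,.042),(.5258,.1368,.042),(.5337,.0867,.042),(.549,-.0786,.142),(.645,-.067,.217)]: print(proj('w1',P),proj('scene0',P))
E
```

```text
[0.13056319 0.53413862 0.23104732] [-0.05349887  0.37340245  0.33829365] [[-0.971  0.237 -0.   ]
 [ 0.237  0.971 -0.001]
 [ 0.    -0.001 -1.   ]]
(np.float64(116.75188424428958), np.float64(439.15231942653907)) (np.float64(331.89003199705377), np.float64(229.18332040678308))
(np.float64(89.21595466555766), np.float64(444.88865736095823)) (np.float64(314.2406097318875), np.float64(224.26694931357713))
(np.float64(65.2808291145401), np.float64(451.26063474613795)) (np.float64(297.5030422742639), np.float64(220.65051278627095))
(np.float64(-59.64910394586053), np.float64(534.3493435300387)) (np.float64(244.27387736010292), np.float64(186.71685261387552))
(np.float64(-55.50041320908116), np.float64(628.6353736138116)) (np.float64(232.5048851822839), np.float64(198.08430154820212))
```

View pics/w1.png

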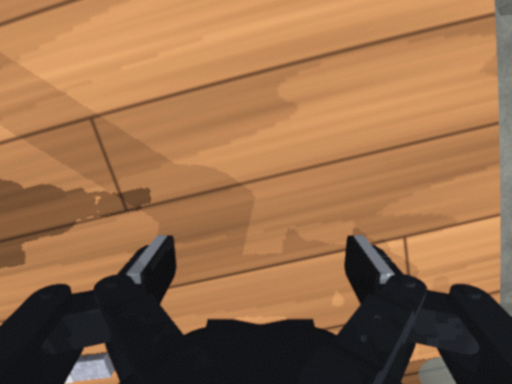

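The move call was refused, so nothing moved and the wrist picture is the same as before. I'll retry with all the keys filled in.

{"op": "apply_moves", "data": {"plan": [{"tx": 40, "ty": -34, "tz": -10, "rx": 0, "ry": 0, "rz": 0.04, "jaw": -1}]}}

```text
time_s: 0.35
position: [0.166, 0.5044, 0.2222]
tool_rot: [[-0.981, 0.193, 0.0], [0.193, 0.981, 0.002], [0.0, 0.002, -1.0]]
ft_force: [1.6, 1.1, -0.4]
grip_width: 0.073
```

{"op": "apply_moves", "data": {"plan": [{"tx": 180, "ty": -157, "tz": -50, "rx": 0, "ry": 0, "rz": 0.16, "jaw": -1}, {"tx": 180, "ty": -157, "tz": -50, "rx": 0, "ry": 0, "rz": 0.16, "jaw": -1}, {"tx": 180, "ty": -157, "tz": -50, "rx": 0, "ry": 0, "rz": 0.16, "jaw": -1}, {"tx": 180, "ty": -157, "tz": -50, "rx": 0, "ry": 0, "rz": 0.16, "jaw": -1}, {"tx": 180, "ty": -157, "tz": -50, "rx": 0, "ry": 0, "rz": 0.16, "jaw": -1}, {"tx": 355, "ty": -314, "tz": -112, "rx": 0, "ry": 0, "rz": 0.316, "jaw": -1}, {"tx": 355, "ty": -314, "tz": -112, "rx": 0, "ry": 0, "rz": 0.316, "jaw": -1}, {"tx": 355, "ty": -314, "tz": -112, "rx": 0, "ry": 0, "rz": 0.316, "jaw": -1}, {"tx": 355, "ty": -314, "tz": -112, "rx": 0, "ry": 0, "rz": 0.316, "jaw": -1}, {"tx": 355, "ty": -314, "tz": -112, "rx": 0, "ry": 0, "rz": 0.316, "jaw": -1}, {"tx": 355, "ty": -314, "tz": -112, "rx": 0, "ry": 0, "rz": 0.316, "jaw": -1}]}}

```text
time_s: 1.45
position: [0.5241, 0.1865, 0.1083]
tool_rot: [[-0.993, -0.117, -0.001], [-0.117, 0.993, 0.001], [0.001, 0.001, -1.0]]
ft_force: [-0.1, 0.6, -0.6]
grip_width: -0.0001
```

```bash
python3 - <<'E'
from h import *
snap('wrist','w2')
o=env.observe();print(o['position'],o['ft_force'],o['tool_rot'].round(3))
for P in [(.5212,.1903,.042),(.5258,.1368,.042),(.5337,.0867,.042),(.549,-.0786,.142),(.645,-.067,.217)]: print(np.round(proj('w2',P)),np.round(proj('scene0',P)))
crop('scene0',180,170,360,260,4,'s0c')
E
```

```text
[0.52222291 0.18841537 0.1090357 ] [-1.03191343  0.19184225 -0.1243232 ] [[-0.993 -0.118 -0.002]
 [-0.118  0.993  0.002]
 [ 0.002  0.002 -1.   ]]
[265. 199.] [332. 229.]
[195. 197.] [314. 224.]
[130. 199.] [298. 221.]
[-265.  251.] [244. 187.]
[-211.  446.] [233. 198.]
```

View pics/w2.png

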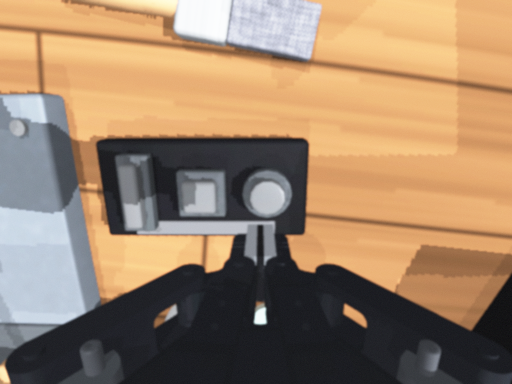

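View pics/s0c.png

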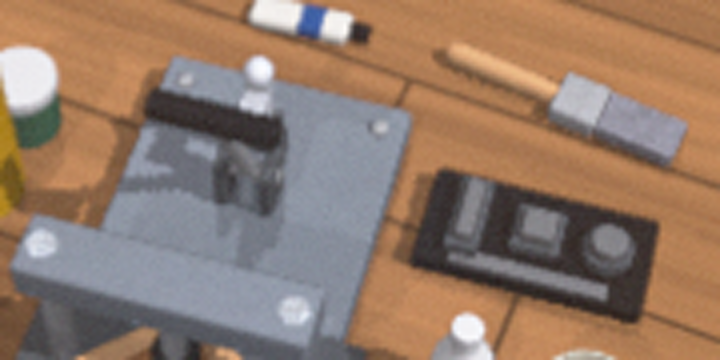

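{"op": "apply_moves", "data": {"plan": [{"tx": -1, "ty": 2, "tz": -30, "rx": 0, "ry": 0, "rz": 0, "jaw": -1}, {"tx": -1, "ty": 2, "tz": -58, "rx": 0, "ry": 0, "rz": 0, "jaw": -1}, {"tx": -1, "ty": 2, "tz": -68, "rx": 0, "ry": 0, "rz": 0, "jaw": -1}, {"tx": -1, "ty": 2, "tz": -72, "rx": 0, "ry": 0, "rz": 0, "jaw": -1}, {"tx": -1, "ty": 2, "tz": -72, "rx": 0, "ry": 0, "rz": 0, "jaw": -1}, {"tx": -1, "ty": 2, "tz": -72, "rx": 0, "ry": 0, "rz": 0, "jaw": -1}]}}

```text
time_s: 2.1
position: [0.5215, 0.1909, 0.0384]
tool_rot: [[-0.993, -0.119, -0.0], [-0.119, 0.993, 0.002], [-0.0, 0.002, -1.0]]
ft_force: [-3.1, 1.0, 3.0]
grip_width: -0.0
```

```bash
python3 - <<'E'
from h import *
snap('wrist','w3')
o=env.observe();print(o['position'],o['ft_force'])
E
```

```text
[0.5216663  0.19082518 0.03832515] [-1.45724764  0.60330314  3.70145903]
```

View pics/w3.png

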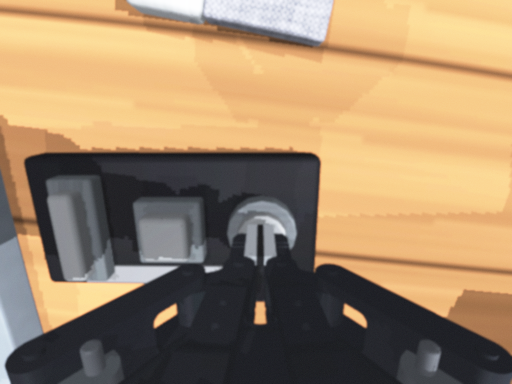

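The fingers are centred on the round key at about (263,225). The force is 3.7 N, so the key is only partly down and I'll press further.

{"op": "apply_moves", "data": {"plan": [{"tx": 0, "ty": 0, "tz": -3, "rx": 0, "ry": 0, "rz": 0, "jaw": -1}, {"tx": 0, "ty": 0, "tz": -4, "rx": 0, "ry": 0, "rz": 0, "jaw": -1}, {"tx": 0, "ty": 0, "tz": -4, "rx": 0, "ry": 0, "rz": 0, "jaw": -1}, {"tx": 0, "ty": 0, "tz": -4, "rx": 0, "ry": 0, "rz": 0, "jaw": -1}]}}

```text
time_s: 2.55
position: [0.5221, 0.1909, 0.0359]
tool_rot: [[-0.993, -0.119, 0.002], [-0.119, 0.993, 0.003], [-0.002, 0.002, -1.0]]
ft_force: [-6.2, -0.8, 15.1]
grip_width: -0.0003
```

{"op": "apply_moves", "data": {"plan": [{"tx": 0, "ty": 0, "tz": 0, "rx": 0, "ry": 0, "rz": 0, "jaw": -1}, {"tx": 0, "ty": 0, "tz": 35, "rx": 0, "ry": 0, "rz": 0, "jaw": -1}, {"tx": 5, "ty": -50, "tz": 40, "rx": 0, "ry": 0, "rz": 0, "jaw": -1}, {"tx": 11, "ty": -100, "tz": 40, "rx": 0, "ry": 0, "rz": 0, "jaw": -1}, {"tx": 11, "ty": -103, "tz": 40, "rx": 0, "ry": 0, "rz": 0, "jaw": -1}, {"tx": 11, "ty": -103, "tz": 40, "rx": 0, "ry": 0, "rz": 0, "jaw": -1}, {"tx": 11, "ty": -103, "tz": 20, "rx": 0, "ry": 0, "rz": 0, "jaw": -1}, {"tx": 11, "ty": -103, "tz": 10, "rx": 0, "ry": 0, "rz": 0, "jaw": -1}]}}

```text
time_s: 3.35
position: [0.5325, 0.089, 0.0448]
tool_rot: [[-0.993, -0.12, 0.001], [-0.12, 0.993, 0.003], [-0.001, 0.003, -1.0]]
ft_force: [0.2, 0.3, -0.0]
grip_width: 0.0001
```

```bash
python3 - <<'E'
from h import *
snap('wrist','w4')
o=env.observe();print(o['position'],o['ft_force'])
E
```

```text
[0.53193641 0.08898189 0.04357871] [-0.70764332 -0.604465   -1.70695473]
```

View pics/w4.png

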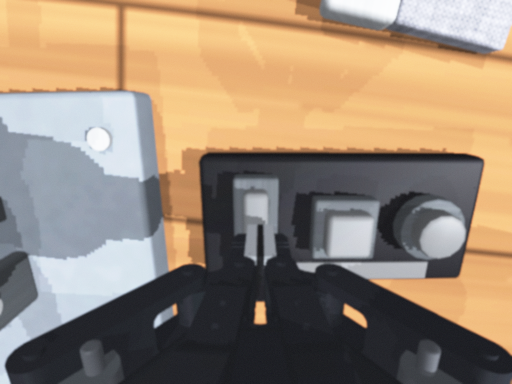

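The fingers sit over the bar key, at about col 261 against the bar's 256. The round key is up again.

{"op": "apply_moves", "data": {"plan": [{"tx": 0, "ty": -2, "tz": -4, "rx": 0, "ry": 0, "rz": 0, "jaw": -1}, {"tx": 0, "ty": -2, "tz": -8, "rx": 0, "ry": 0, "rz": 0, "jaw": -1}, {"tx": 0, "ty": -2, "tz": -10, "rx": 0, "ry": 0, "rz": 0, "jaw": -1}, {"tx": 0, "ty": -2, "tz": -10, "rx": 0, "ry": 0, "rz": 0, "jaw": -1}, {"tx": 0, "ty": -2, "tz": -10, "rx": 0, "ry": 0, "rz": 0, "jaw": -1}, {"tx": 0, "ty": -2, "tz": -10, "rx": 0, "ry": 0, "rz": 0, "jaw": -1}]}}

```text
time_s: 4.0
position: [0.5321, 0.0878, 0.0358]
tool_rot: [[-0.993, -0.12, 0.001], [-0.12, 0.993, 0.004], [-0.001, 0.003, -1.0]]
ft_force: [-6.2, 3.6, 21.1]
grip_width: 0.0001
```

{"op": "apply_moves", "data": {"plan": [{"tx": 0, "ty": 0, "tz": 0, "rx": 0, "ry": 0, "rz": 0, "jaw": -1}, {"tx": 0, "ty": 0, "tz": 30, "rx": 0, "ry": 0, "rz": 0, "jaw": -1}, {"tx": -3, "ty": 25, "tz": 35, "rx": 0, "ry": 0, "rz": 0, "jaw": -1}, {"tx": -6, "ty": 51, "tz": 35, "rx": 0, "ry": 0, "rz": 0, "jaw": -1}, {"tx": -6, "ty": 51, "tz": 30, "rx": 0, "ry": 0, "rz": 0, "jaw": -1}, {"tx": -6, "ty": 51, "tz": 20, "rx": 0, "ry": 0, "rz": 0, "jaw": -1}, {"tx": -6, "ty": 51, "tz": 10, "rx": 0, "ry": 0, "rz": 0, "jaw": -1}]}}

```text
time_s: 4.7
position: [0.5261, 0.1382, 0.0448]
tool_rot: [[-0.993, -0.12, 0.001], [-0.12, 0.993, 0.003], [-0.001, 0.003, -1.0]]
ft_force: [0.2, -1.0, 0.4]
grip_width: -0.0004
```

```bash
python3 - <<'E'
from h import *
snap('wrist','w5')
o=env.observe();print(o['position'],o['ft_force'])
E
```

```text
[0.52528711 0.13799923 0.04312121] [-0.82524229 -1.06159306 -2.1070464 ]
```

View pics/w5.png

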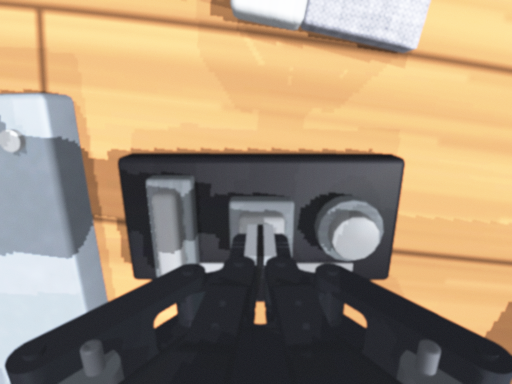

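The fingers are centred on the square key, at about (262,225), and the bar and round keys are up.

{"op": "apply_moves", "data": {"plan": [{"tx": 0, "ty": 0, "tz": -4, "rx": 0, "ry": 0, "rz": 0, "jaw": -1}, {"tx": 0, "ty": 0, "tz": -8, "rx": 0, "ry": 0, "rz": 0, "jaw": -1}, {"tx": 0, "ty": 0, "tz": -10, "rx": 0, "ry": 0, "rz": 0, "jaw": -1}, {"tx": 0, "ty": 0, "tz": -10, "rx": 0, "ry": 0, "rz": 0, "jaw": -1}, {"tx": 0, "ty": 0, "tz": -10, "rx": 0, "ry": 0, "rz": 0, "jaw": -1}, {"tx": 0, "ty": 0, "tz": -10, "rx": 0, "ry": 0, "rz": 0, "jaw": -1}]}}

```text
time_s: 5.35
position: [0.5256, 0.1375, 0.0356]
tool_rot: [[-0.993, -0.12, -0.0], [-0.12, 0.993, 0.003], [0.0, 0.003, -1.0]]
ft_force: [-8.2, -1.9, 28.3]
grip_width: -0.0001
```

{"op": "apply_moves", "data": {"plan": [{"tx": 0, "ty": 0, "tz": 2, "rx": 0, "ry": 0, "rz": 0, "jaw": -1}, {"tx": 0, "ty": 0, "tz": 50, "rx": 0, "ry": 0, "rz": 0, "jaw": -1}, {"tx": 0, "ty": 0, "tz": 100, "rx": 0, "ry": 0, "rz": 0, "jaw": -1}, {"tx": 5, "ty": -45, "tz": 115, "rx": 0, "ry": 0, "rz": 0, "jaw": -1}, {"tx": 9, "ty": -90, "tz": 115, "rx": 0, "ry": 0, "rz": 0, "jaw": -1}, {"tx": 14, "ty": -135, "tz": 110, "rx": 0, "ry": 0, "rz": 0, "jaw": -1}, {"tx": 18, "ty": -168, "tz": 100, "rx": 0, "ry": 0, "rz": 0, "jaw": -1}, {"tx": 18, "ty": -168, "tz": 90, "rx": 0, "ry": 0, "rz": 0, "jaw": -1}, {"tx": 18, "ty": -168, "tz": 85, "rx": 0, "ry": 0, "rz": 0, "jaw": -1}]}}

```text
time_s: 6.25
position: [0.5431, -0.031, 0.1195]
tool_rot: [[-0.993, -0.118, -0.002], [-0.118, 0.993, 0.003], [0.002, 0.004, -1.0]]
ft_force: [0.3, 0.8, 0.2]
grip_width: 0.0002
```

```bash
python3 - <<'E'
from h import *
snap('wrist','w6');snap('top','t6')
o=env.observe();print(o['position'],o['ft_force'])
crop('top0',150,130,350,250,4,'a');crop('t6',150,130,350,250,4,'t6c')
E
```

```text
[ 0.54303849 -0.02964483  0.11982487] [ 0.87988065 -0.19437302  0.03266268]
```

View pics/w6.png

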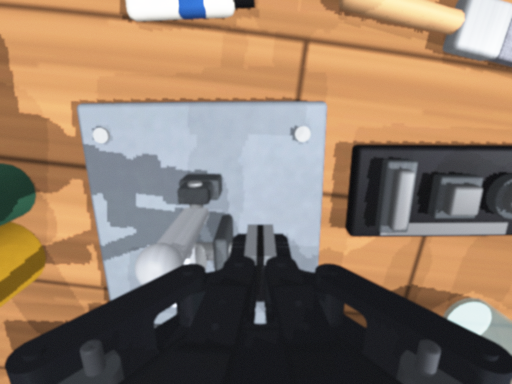

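View pics/t6c.png

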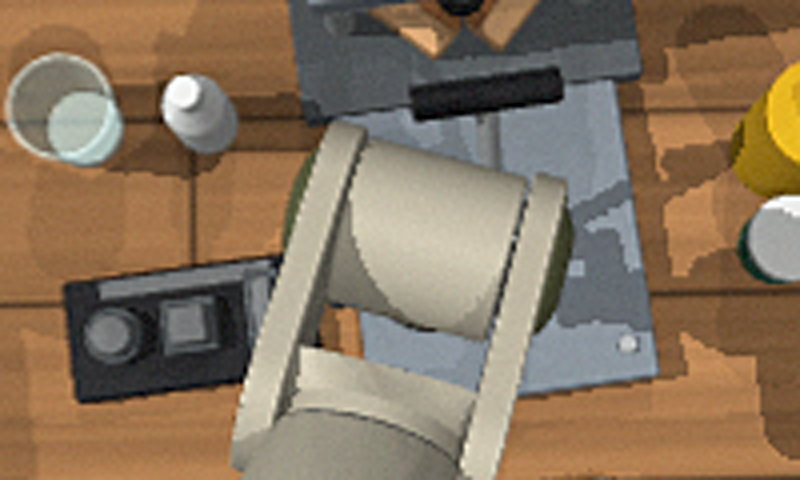

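```bash
python3 - <<'E'
from h import *
for P in [(.549,-.0786,.142),(.549,-.0786,.065),(.581,-.0747,.065),(.5334,.0875,.042)]: print(np.round(proj('w6',P)))
print(pix2z('w6',(157,265),.142))
E
```

```text
[158. 262.]
[194. 207.]
[197. 248.]
[405. 202.]
[ 0.55079314 -0.07917932  0.142     ]
```

{"op": "apply_moves", "data": {"plan": [{"tx": 2, "ty": -20, "tz": 0, "rx": 0, "ry": 0, "rz": 0, "jaw": -1}, {"tx": 4, "ty": -32, "tz": 0, "rx": 0, "ry": 0, "rz": 0, "jaw": -1}, {"tx": 5, "ty": -44, "tz": -1, "rx": 0, "ry": 0, "rz": 0, "jaw": -1}, {"tx": 7, "ty": -54, "tz": -3, "rx": 0, "ry": 0, "rz": 0, "jaw": -1}, {"tx": 8, "ty": -60, "tz": -6, "rx": 0, "ry": 0, "rz": 0, "jaw": -1}, {"tx": 8, "ty": -66, "tz": -9, "rx": 0, "ry": 0, "rz": 0, "jaw": -1}, {"tx": 8, "ty": -66, "tz": -9, "rx": 0, "ry": 0, "rz": 0, "jaw": -1}]}}

```text
time_s: 7.05
position: [0.5509, -0.0962, 0.1103]
tool_rot: [[-0.993, -0.12, -0.003], [-0.12, 0.993, 0.004], [0.003, 0.004, -1.0]]
ft_force: [-0.1, -0.0, 0.4]
grip_width: -0.0002
```

```bash
python3 - <<'E'
from h import *
snap('wrist','w7')
o=env.observe();print(o['position'],o['ft_force'])
E
```

```text
[ 0.55086762 -0.09583224  0.11049803] [ 1.00712417  0.60124899 -0.44986283]
```

View pics/w7.png

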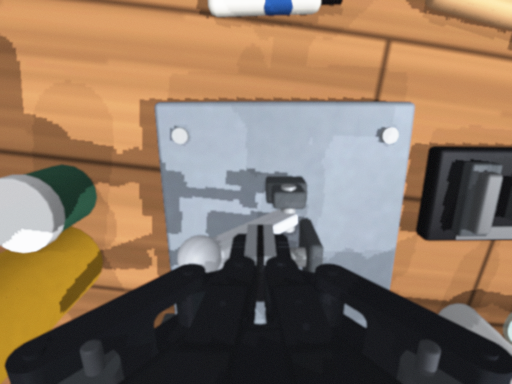

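{"op": "apply_moves", "data": {"plan": [{"tx": 1, "ty": -11, "tz": -8, "rx": 0, "ry": 0, "rz": 0, "jaw": -1}, {"tx": 2, "ty": -17, "tz": -18, "rx": 0, "ry": 0, "rz": 0, "jaw": -1}, {"tx": 3, "ty": -21, "tz": -26, "rx": 0, "ry": 0, "rz": 0, "jaw": -1}, {"tx": 3, "ty": -22, "tz": -32, "rx": 0, "ry": 0, "rz": 0, "jaw": -1}, {"tx": 3, "ty": -22, "tz": -36, "rx": 0, "ry": 0, "rz": 0, "jaw": -1}, {"tx": 3, "ty": -22, "tz": -36, "rx": 0, "ry": 0, "rz": 0, "jaw": -1}, {"tx": 3, "ty": -22, "tz": -36, "rx": 0, "ry": 0, "rz": 0, "jaw": -1}]}}

```text
time_s: 7.8
position: [0.5541, -0.1186, 0.0769]
tool_rot: [[-0.993, -0.12, -0.001], [-0.12, 0.993, 0.001], [0.001, 0.001, -1.0]]
ft_force: [-8.7, -0.5, 23.5]
grip_width: -0.0004
```

```bash
python3 - <<'E'
from h import *
snap('wrist','w8')
o=env.observe();print(o['position'],o['ft_force'])
E
```

```text
[ 0.55407019 -0.11855953  0.0768678 ] [-9.1089882  -1.83156104 23.69655312]
```

View pics/w8.png

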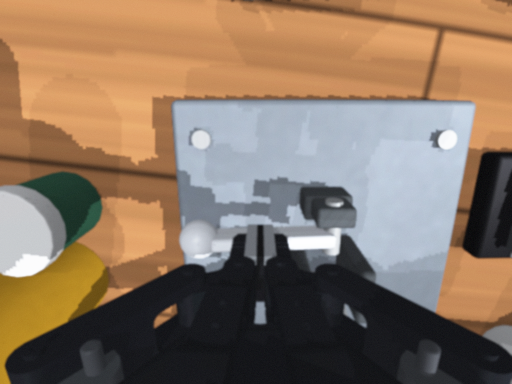

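{"op": "apply_moves", "data": {"plan": [{"tx": 0, "ty": 0, "tz": 5, "rx": 0, "ry": 0, "rz": 0, "jaw": -1}, {"tx": 0, "ty": 0, "tz": 50, "rx": 0, "ry": 0, "rz": 0, "jaw": -1}, {"tx": 0, "ty": 0, "tz": 100, "rx": 0, "ry": 0, "rz": 0, "jaw": -1}, {"tx": 0, "ty": 0, "tz": 150, "rx": 0, "ry": 0, "rz": 0, "jaw": -1}, {"tx": 0, "ty": 0, "tz": 200, "rx": 0, "ry": 0, "rz": 0, "jaw": -1}, {"tx": 0, "ty": 0, "tz": 200, "rx": 0, "ry": 0, "rz": 0, "jaw": -1}]}}

```text
time_s: 8.45
position: [0.5558, -0.119, 0.2834]
tool_rot: [[-0.993, -0.12, 0.01], [-0.121, 0.993, -0.004], [-0.01, -0.005, -1.0]]
ft_force: [0.2, -0.9, -1.2]
grip_width: -0.0003
```

```bash
python3 - <<'E'
from h import *
snap('wrist','w9')
snap('scene','s9');crop('s9',150,150,350,280,4,'s9c')
o=env.observe();print(o['position'],o['ft_force'],o['q'])
for P in [(.549+.0094,-.0786-.0764,.07),(.6445,-.067,.217)]: print(np.round(proj('w9',P)),np.round(proj('s9',P)))
E
```

```text
[ 0.55414765 -0.11840496  0.27702044] [ 0.33818691  0.11906358 -1.16706822] [-2.40475552e+01  2.19710925e+01  6.65110243e+01  4.09438018e-02
  9.15298935e+01 -1.20957101e+02]
[232. 162.] [221. 195.]
[308. 304.] [233. 198.]
```

View pics/w9.png

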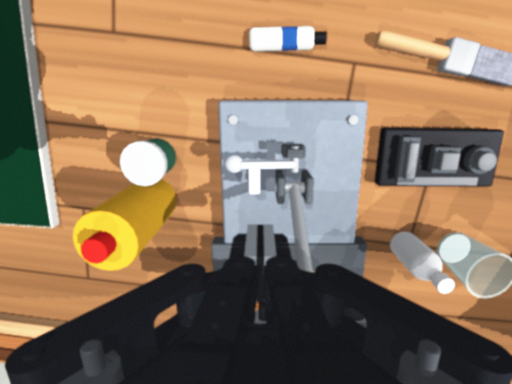

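View pics/s9c.png

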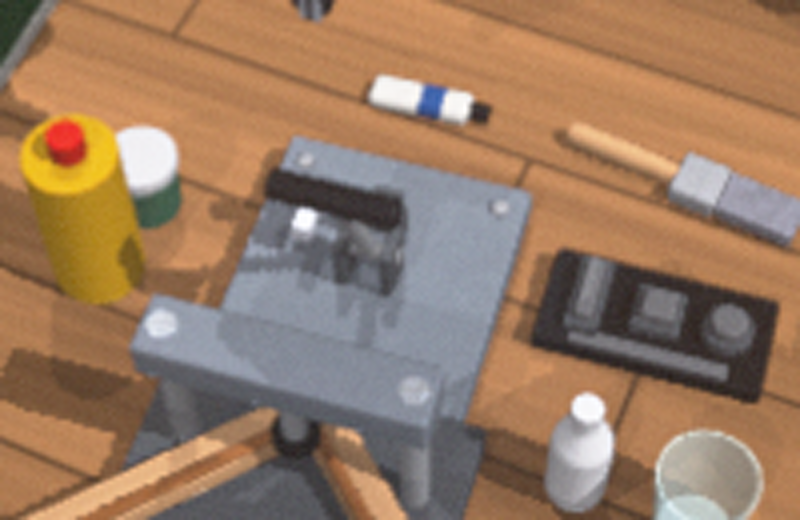

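{"op": "apply_moves", "data": {"plan": [{"tx": 0, "ty": 20, "tz": 10, "rx": 0, "ry": 0, "rz": -0.15, "jaw": -1}, {"tx": 0, "ty": 40, "tz": 10, "rx": 0, "ry": 0, "rz": -0.3, "jaw": -1}, {"tx": 10, "ty": 60, "tz": 10, "rx": 0, "ry": 0, "rz": -0.45, "jaw": -1}, {"tx": 20, "ty": 75, "tz": 10, "rx": 0, "ry": 0, "rz": -0.6, "jaw": 0.3}, {"tx": 40, "ty": 75, "tz": 10, "rx": 0, "ry": 0, "rz": -0.75, "jaw": 0.3}, {"tx": 60, "ty": 75, "tz": 10, "rx": 0, "ry": 0, "rz": -0.9, "jaw": 0.3}, {"tx": 75, "ty": 75, "tz": 10, "rx": 0, "ry": 0, "rz": -1.05, "jaw": 0.3}, {"tx": 88, "ty": 75, "tz": 10, "rx": 0, "ry": 0, "rz": -1.2, "jaw": 0.3}, {"tx": 88, "ty": 75, "tz": 10, "rx": 0, "ry": 0, "rz": -1.35, "jaw": 0.3}, {"tx": 88, "ty": 75, "tz": 10, "rx": 0, "ry": 0, "rz": -1.5, "jaw": 0.3}, {"tx": 88, "ty": 75, "tz": 10, "rx": 0, "ry": 0, "rz": -1.57, "jaw": 0.3}, {"tx": 88, "ty": 75, "tz": 10, "rx": 0, "ry": 0, "rz": -1.57, "jaw": 0.3}]}}

```text
time_s: 9.75
position: [0.6419, -0.0433, 0.2846]
tool_rot: [[-0.121, 0.993, -0.003], [0.993, 0.121, 0.001], [0.001, -0.003, -1.0]]
ft_force: [-0.5, 0.1, 0.3]
grip_width: 0.0557
```

```bash
python3 - <<'E'
from h import *
snap('wrist','w10')
o=env.observe();print(o['position'],o['ft_force'],o['q'],o['tool_rot'].round(3),o['grip_width'])
for P in [(.645,-.0665,.217),(.645-.0055,-.0665+.0447,.217),(.645+.0055,-.0665-.0447,.217)]: print(np.round(proj('w10',P)))
E
```

```text
[ 0.64192296 -0.04331206  0.28501495] [0.56547697 0.45820451 0.31138548] [-1.43865685e+01  3.03315033e+01  5.13504006e+01  9.02931121e-03
  9.84722114e+01 -2.14429149e+01] [[-0.123  0.992 -0.003]
 [ 0.992  0.123  0.001]
 [ 0.001 -0.002 -1.   ]] 0.055635630470305696
[261. 229.]
[261. 174.]
[261. 278.]
```

View pics/w10.png

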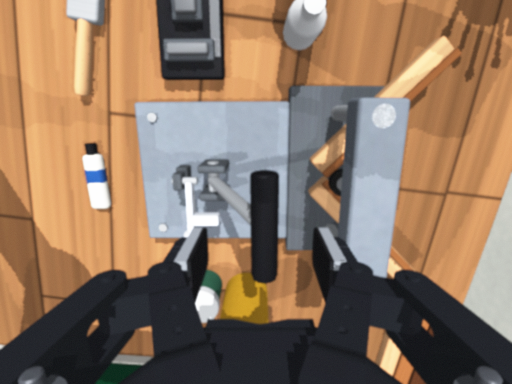

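The black handle runs from (263,172) to (263,282), within about 4 px of the prediction. The open jaws straddle it.

{"op": "apply_moves", "data": {"plan": [{"tx": 1, "ty": 0, "tz": -30, "rx": 0, "ry": 0, "rz": 0, "jaw": 0.3}, {"tx": 1, "ty": 0, "tz": -60, "rx": 0, "ry": 0, "rz": 0, "jaw": 0.3}, {"tx": 1, "ty": 0, "tz": -80, "rx": 0, "ry": 0, "rz": 0, "jaw": 0.3}, {"tx": 1, "ty": 0, "tz": -90, "rx": 0, "ry": 0, "rz": 0, "jaw": 0.3}, {"tx": 1, "ty": 0, "tz": -90, "rx": 0, "ry": 0, "rz": 0, "jaw": 0.3}]}}

```text
time_s: 10.3
position: [0.6424, -0.0432, 0.1934]
tool_rot: [[-0.124, 0.992, -0.006], [0.992, 0.124, 0.002], [0.002, -0.005, -1.0]]
ft_force: [-0.3, -0.5, 0.2]
grip_width: 0.0555
```

{"op": "apply_moves", "data": {"plan": [{"tx": 0, "ty": 0, "tz": 0, "rx": 0, "ry": 0, "rz": 0, "jaw": -1}, {"tx": 0, "ty": 0, "tz": 0, "rx": 0, "ry": 0, "rz": 0, "jaw": -1}, {"tx": 0, "ty": 0, "tz": 0, "rx": 0, "ry": 0, "rz": 0, "jaw": -1}, {"tx": 0, "ty": 0, "tz": 0, "rx": 0, "ry": 0, "rz": 0, "jaw": -1}, {"tx": 0, "ty": 0, "tz": 0, "rx": 0, "ry": 0, "rz": 0, "jaw": -1}], "grip_force": 40}}

```text
time_s: 10.8
position: [0.6433, -0.0433, 0.1947]
tool_rot: [[-0.124, 0.992, -0.002], [0.992, 0.124, 0.001], [0.001, -0.002, -1.0]]
ft_force: [5.3, 0.6, 5.3]
grip_width: 0.0209
```

```bash
python3 - <<'E'
from h import *
snap('wrist','w11')
o=env.observe();print(o['position'],o['ft_force'],o['grip_width'])
E
```

```text
[ 0.64329606 -0.04327757  0.19463363] [4.71615558 0.76151851 5.59739208] 0.021059818475519927
```

View pics/w11.png

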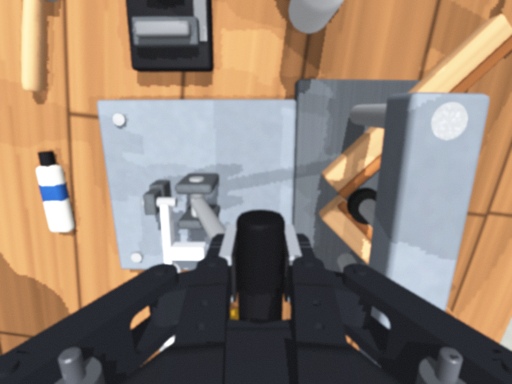

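{"op": "apply_moves", "data": {"plan": [{"tx": -11.5, "ty": -1.4, "tz": 4.4, "rx": 0, "ry": 0, "rz": 0, "jaw": -1}, {"tx": -23, "ty": -2.9, "tz": 7.9, "rx": 0, "ry": 0, "rz": 0, "jaw": -1}, {"tx": -35, "ty": -4.3, "tz": 10.5, "rx": 0, "ry": 0, "rz": 0, "jaw": -1}, {"tx": -47.5, "ty": -5.8, "tz": 12, "rx": 0, "ry": 0, "rz": 0, "jaw": -1}, {"tx": -59.5, "ty": -7.3, "tz": 13, "rx": 0, "ry": 0, "rz": 0, "jaw": -1}, {"tx": -72, "ty": -8.8, "tz": 12.8, "rx": 0, "ry": 0, "rz": 0, "jaw": -1}, {"tx": -72, "ty": -8.8, "tz": 12.8, "rx": 0, "ry": 0, "rz": 0, "jaw": -1}], "grip_force": 60}}

```text
time_s: 11.55
position: [0.5733, -0.052, 0.211]
tool_rot: [[-0.124, 0.992, 0.009], [0.992, 0.124, -0.0], [-0.001, 0.009, -1.0]]
ft_force: [8.7, 4.3, 15.1]
grip_width: 0.0202
```

```bash
python3 - <<'E'
from h import *
snap('wrist','w12')
o=env.observe();print(o['position'],o['ft_force'],o['grip_width'])
E
```

```text
[ 0.57367683 -0.05197854  0.21106301] [ 8.29670943  3.60282846 15.80952611] 0.020704270023756816
```

View pics/w12.png

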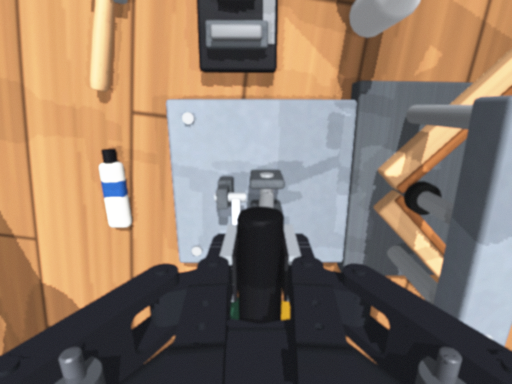

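{"op": "apply_moves", "data": {"plan": [{"tx": -12, "ty": -1.5, "tz": -1, "rx": 0, "ry": 0, "rz": 0, "jaw": -1}, {"tx": -24, "ty": -3, "tz": -2.5, "rx": 0, "ry": 0, "rz": 0, "jaw": -1}, {"tx": -36, "ty": -4.4, "tz": -5, "rx": 0, "ry": 0, "rz": 0, "jaw": -1}, {"tx": -48, "ty": -5.9, "tz": -9, "rx": 0, "ry": 0, "rz": 0, "jaw": -1}, {"tx": -60, "ty": -7.3, "tz": -13.5, "rx": 0, "ry": 0, "rz": 0, "jaw": -1}, {"tx": -69, "ty": -8.5, "tz": -18, "rx": 0, "ry": 0, "rz": 0, "jaw": -1}, {"tx": -75, "ty": -9.1, "tz": -20, "rx": 0, "ry": 0, "rz": 0, "jaw": -1}, {"tx": -75, "ty": -9.1, "tz": -20, "rx": 0, "ry": 0, "rz": 0, "jaw": -1}, {"tx": -75, "ty": -9.1, "tz": -20, "rx": 0, "ry": 0, "rz": 0, "jaw": -1}]}}

```text
time_s: 12.5
position: [0.5028, -0.061, 0.1941]
tool_rot: [[-0.124, 0.992, 0.023], [0.992, 0.124, -0.001], [-0.004, 0.023, -1.0]]
ft_force: [14.7, 4.9, 12.0]
grip_width: 0.0199
```

```bash
python3 - <<'E'
from h import *
snap('wrist','w13')
o=env.observe();print(o['position'],o['ft_force'],o['grip_width'])
E
```

```text
[ 0.50282425 -0.06098625  0.19406128] [15.86675933  5.42435887 12.39752661] 0.019969997977256862
```

View pics/w13.png

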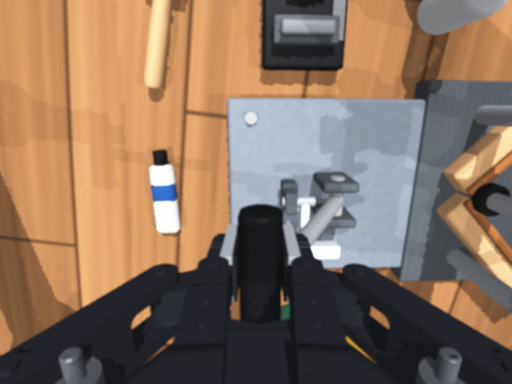

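{"op": "apply_moves", "data": {"plan": [{"tx": -4, "ty": -0.5, "tz": -2, "rx": 0, "ry": 0, "rz": 0, "jaw": -1}, {"tx": -4, "ty": -0.5, "tz": -2, "rx": 0, "ry": 0, "rz": 0, "jaw": -1}, {"tx": -4, "ty": -0.5, "tz": -2, "rx": 0, "ry": 0, "rz": 0, "jaw": -1}, {"tx": -4, "ty": -0.5, "tz": -2, "rx": 0, "ry": 0, "rz": 0, "jaw": -1}, {"tx": -4, "ty": -0.5, "tz": -2, "rx": 0, "ry": 0, "rz": 0, "jaw": -1}, {"tx": -4, "ty": -0.5, "tz": -2, "rx": 0, "ry": 0, "rz": 0, "jaw": -1}]}}

```text
time_s: 13.15
position: [0.5029, -0.061, 0.1941]
tool_rot: [[-0.125, 0.992, 0.035], [0.992, 0.125, -0.0], [-0.005, 0.034, -0.999]]
ft_force: [18.6, 6.2, 4.4]
grip_width: 0.0203
```

```bash
python3 - <<'E'
from h import *
snap('scene','s14');snap('top','t14');snap('wrist','w14')
crop('s14',150,150,350,280,4,'s14c')
o=env.observe();print(o['position'],o['ft_force'],o['grip_width'],abs(o['qvel']).max())
E
```

```text
[ 0.50293299 -0.06104281  0.19414163] [20.37454416  7.4869291   4.02964074] 0.020132306868034997 0.09935881810973918
```

View pics/s14c.png

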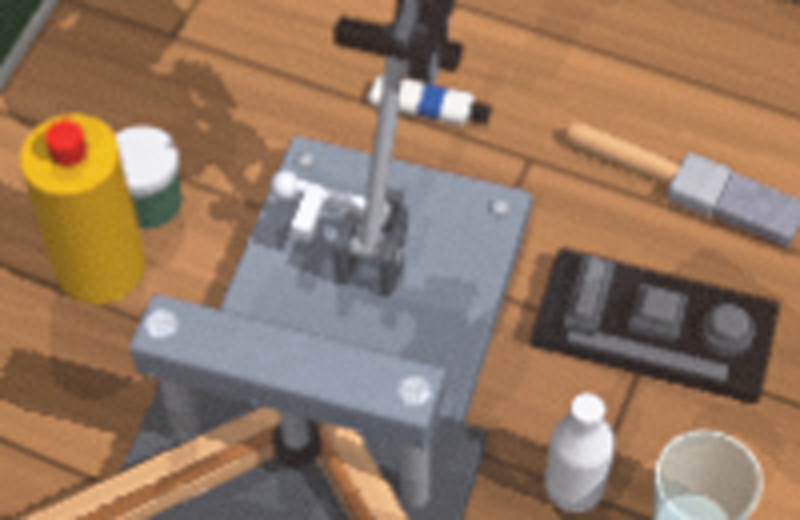

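View pics/w14.png

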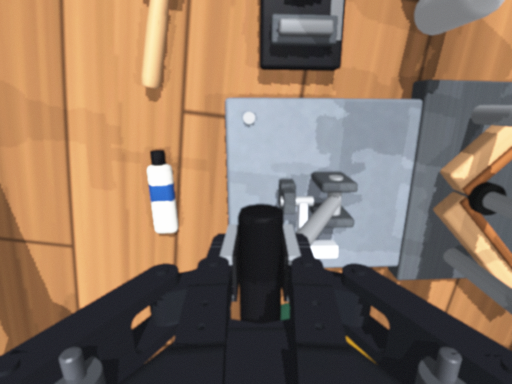

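View pics/t14.png

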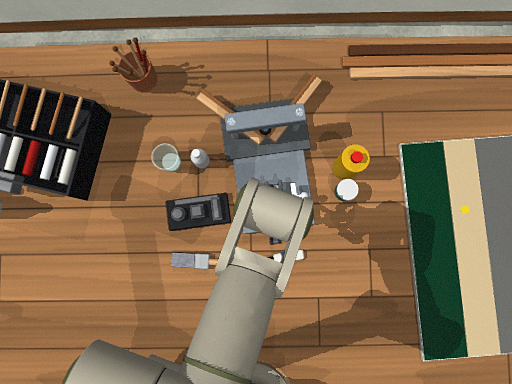

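The lever didn't move under the extra pull (TCP x stayed at 0.503 m, pull about 21 N), so it is at its stop. The catch lies flat, the keys are up and the bystanders look unmoved. I'll do one last projection check and then hand in.

```bash
python3 - <<'E'
from h import *
c=np.array([.581,-.0747]);X=np.array([.9925,.122])
for a in (.8,.9):
    l=.4-a;p=c+X*.165*np.sin(l);print(a,np.round(proj('s14',(*p,.065+.165*np.cos(l))),1))
print(env.close_job()); o=env.observe();print(o['position'],o['ft_force'],o['grip_width'])
E
```

```text
0.8 [247.2 161.6]
0.9 [248.8 159.4]
the job is handed in; nothing more can be done
None
the job is handed in; nothing more can be done
```

The job is handed in, with the lever held at its stop and no verdict reported. The robot pressed the round, bar and square keys in that order. It then flipped the catch flat, gripped the lever handle at 60 N and pulled it forward.

- **Keys:** each one was pressed until it bottomed, with the fingertip at about 36 mm and 15, 21 and 28 N. All three were up again in the last pictures.
- **Catch:** it stopped against a 23 N push downwards and was lying flat in the last pictures.
- **Lever:** it did not move when I pulled about 4 mm further, and the pull stayed at about 21 N. The handle appeared at about (249.5, 160.5) px in the scene picture, against (248.8, 159.4) predicted for 0.9 rad.
- **Bystanders:** they look unmoved, judged by eye only.

The first move call was refused because some row fields were missing, and nothing moved. No check failed. After the hand-in no further state could be read, so the final second is unconfirmed.

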